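Pack up the rocking sign stand

TASK

The round sign's four-legged stand rocks because its near foot is short: slide thin packing plates under that foot, each flat on top of the packing already there and pushed fully home, until no further plate fits. Then press down firmly on the leg above that foot to check that it no longer rocks, and let go. Leave the thick block where it is, and do not shift the spool, jar or mug.

Things in the scene. Friction and masses are not known exactly. Their poses are not given: they have to be found in the camera images.
- guide: Fixed steel guide. Origin: on the bench top (z = 0) straight below the centre of the stand's short foot. +x: the direction packing is slid in (level, away from the robot, varying yaw). Two rails, inner faces at y = -27 and +27 mm, 26 mm high, from x = -25 to +38 mm; before them (-x) is free bench. Packing is 120 mm long; home, its middle is at x = -29 mm, its tail end at x = -89 mm.
- stop (a point): Middle of the line between the guide's two stop lips, at guide x = +31 mm, 26 mm above the bench: packing that is home touches the lips with its leading end. The lips stand by the rails, 26 mm high.
- stand (a joint): Rocking angle of the stand about the level line through its two side feet, 200 mm beyond the short foot: 0 at rest, grows as the short foot is pressed down (0.005 rad per mm), at most 0.125. Back-heavy: it returns to 0 when let go; tipping it takes roughly 3 N on the short foot.
- foot_sole (a point): Centre of the sole of the short foot (round, 36 mm across). At rest it is 26 mm above the bench, so packing is built up to 24 mm: three thin plates, or the block and one plate on top. The last plate slides in with 2 mm to spare.
- foot_top (a point): Point on the flat top of the stand's near leg, straight above the centre of the short foot, 55 mm above the bench at rest. The leg is a level bar 24 mm wide and 18 mm high; it begins 10 mm before this point (towards the robot), the foot 18 mm before it. The round sign, about 80 mm high, begins 75 mm beyond.
- plate_a_mid (a point): Thin wooden packing plate, 120 x 44 x 8 mm (its x, y, z). This point is its middle (half-way up, 4 mm above its underside); x runs along its length. Three identical ones (plate_a, plate_b, plate_c). At the start it lies loose and flat on the bench.
- plate_b_mid (a point): Thin wooden packing plate, 120 x 44 x 8 mm (its x, y, z). This point is its middle (half-way up, 4 mm above its underside); x runs along its length. Three identical ones (plate_a, plate_b, plate_c). At the start it lies loose and flat on the bench.
- plate_c_mid (a point): Thin wooden packing plate, 120 x 44 x 8 mm (its x, y, z). This point is its middle (half-way up, 4 mm above its underside); x runs along its length. Three identical ones (plate_a, plate_b, plate_c). At the start it is either already home in the guide under the short foot (then the block lies on the bench), or flat on the bench (then the block is under the foot).
- block_mid (a point): Thick wooden block, 120 x 44 x 16 mm (x, y, z). This point is its middle (8 mm above its underside); x runs along its length. At the start it is either home in the guide under the short foot or lying on the bench. It must stay where it is.
- spool: Bystander, not to be disturbed: loose green spool standing on the bench, 64 mm across, 40 mm high; origin at the centre of its underside.
- jar: Bystander, not to be disturbed: loose jar, 56 mm across, 75 mm high; origin at the centre of its underside.
- mug: Bystander, not to be disturbed: loose white mug, 80 mm across, 95 mm high; origin at the centre of its underside.
There are look-alikes about, which are no part of the job. What is shaped like the part that bears plate_a_mid but red is not meant. What is shaped like the part that bears plate_b_mid but pink is not meant.

How it is judged (in metres and radians):
On the way, in this order (a step that is already met when the one before it is completed fails the run):
1. the packing under the short foot is built up to 24 mm, its top plate flat and home, and the plates are let go (((x of plate_a_mid in the frame of guide between -0.042 and -0.018 m and y of plate_a_mid in the frame of guide between -0.009 and 0.009 m and height (world z) of plate_a_mid between 0.0175 and 0.0225 m and angle between plate_a_mid's own z axis and vertical below 0.06 rad and angle between the x axis of plate_a_mid and the x axis of guide, either way round below 0.12 rad) or (x of plate_b_mid in the frame of guide between -0.042 and -0.018 m and y of plate_b_mid in the frame of guide between -0.009 and 0.009 m and height (world z) of plate_b_mid between 0.0175 and 0.0225 m and angle between plate_b_mid's own z axis and vertical below 0.06 rad and angle between the x axis of plate_b_mid and the x axis of guide, either way round below 0.12 rad) or (x of plate_c_mid in the frame of guide between -0.042 and -0.018 m and y of plate_c_mid in the frame of guide between -0.009 and 0.009 m and height (world z) of plate_c_mid between 0.0175 and 0.0225 m and angle between plate_c_mid's own z axis and vertical below 0.06 rad and angle between the x axis of plate_c_mid and the x axis of guide, either way round below 0.12 rad)) and contact force between the fingers and plate_a below 0.2 N and contact force between the fingers and plate_b below 0.2 N and contact force between the fingers and plate_c below 0.2 N and linear speed of each of plate_a, plate_b, plate_c below 0.02 m/s), for 0.2 s.
2. the fingers press on the stand with more than 5 N and it gives less than 4 mm (((x of plate_a_mid in the frame of guide between -0.042 and -0.018 m and y of plate_a_mid in the frame of guide between -0.009 and 0.009 m and height (world z) of plate_a_mid between 0.0175 and 0.0225 m and angle between plate_a_mid's own z axis and vertical below 0.06 rad and angle between the x axis of plate_a_mid and the x axis of guide, either way round below 0.12 rad) or (x of plate_b_mid in the frame of guide between -0.042 and -0.018 m and y of plate_b_mid in the frame of guide between -0.009 and 0.009 m and height (world z) of plate_b_mid between 0.0175 and 0.0225 m and angle between plate_b_mid's own z axis and vertical below 0.06 rad and angle between the x axis of plate_b_mid and the x axis of guide, either way round below 0.12 rad) or (x of plate_c_mid in the frame of guide between -0.042 and -0.018 m and y of plate_c_mid in the frame of guide between -0.009 and 0.009 m and height (world z) of plate_c_mid between 0.0175 and 0.0225 m and angle between plate_c_mid's own z axis and vertical below 0.06 rad and angle between the x axis of plate_c_mid and the x axis of guide, either way round below 0.12 rad)) and contact force between the fingers and stand above 5 N and value of joint stand below 0.02 rad), for 0.2 s.
At the end, for the whole second after the job is handed in: A thin plate tops 24 mm of packing under the short foot: within 12 mm of home along the guide, 9 mm across it, in line within 0.12 rad, flat and at rest; stand at rest under 0.02 rad; block moved under 20 mm; spool, jar and mug under 30 mm (((x of plate_a_mid in the frame of guide between -0.042 and -0.018 m and y of plate_a_mid in the frame of guide between -0.009 and 0.009 m and height (world z) of plate_a_mid between 0.0175 and 0.0225 m and angle between plate_a_mid's own z axis and vertical below 0.06 rad and angle between the x axis of plate_a_mid and the x axis of guide, either way round below 0.12 rad) or (x of plate_b_mid in the frame of guide between -0.042 and -0.018 m and y of plate_b_mid in the frame of guide between -0.009 and 0.009 m and height (world z) of plate_b_mid between 0.0175 and 0.0225 m and angle between plate_b_mid's own z axis and vertical below 0.06 rad and angle between the x axis of plate_b_mid and the x axis of guide, either way round below 0.12 rad) or (x of plate_c_mid in the frame of guide between -0.042 and -0.018 m and y of plate_c_mid in the frame of guide between -0.009 and 0.009 m and height (world z) of plate_c_mid between 0.0175 and 0.0225 m and angle between plate_c_mid's own z axis and vertical below 0.06 rad and angle between the x axis of plate_c_mid and the x axis of guide, either way round below 0.12 rad)) and value of joint stand below 0.02 rad and linear speed of each of plate_a, plate_b, plate_c below 0.02 m/s and distance of block_mid from where it was at the start of the episode below 0.02 m and distance of each of spool, jar, mug from where it was at the start of the episode below 0.03 m); the robot touches nothing.
It fails at once if the thick block is carried off or knocked away (more than 20 mm) (distance of block_mid from where it was at the start of the episode above 0.02 m).
It fails at once if the spool, jar or mug is displaced by more than 30 mm (distance of any of spool, jar, mug from where it was at the start of the episode above 0.03 m).
It also fails if it takes over 72 s, if anything falls off the work surface, if the arm or the gripper's body presses on something with over 40 N, if the wrist force passes 120 N, or if a joint passes its speed limit or range.

ROBOT

A 6-joint arm with a two-finger parallel gripper is mounted at the origin on the work surface. World frame = base frame: x ahead of the robot, y to its left, z up, the work surface at z = 0. Lengths are in mm, angles in degrees, forces in N, time in s.
With the tool pointing down it reaches from about 350 to 850 mm from the base axis. Payload 8.1 kg.
Tool frame: the origin (TCP) lies midway between the tips of the shut fingers; the grasp point (between the pads) lies 19 mm behind it; x points along the fingers, z is the direction in which the jaws open and shut, and the axes are right-handed (so a half turn about x gives the same grasp; the last joint's range is limited). The gripper opens to 85 mm and grips with 20 to 120 N. Pads are 22 mm wide; open, the fingers measure 114 mm over their backs; the gripper's body (76 mm by 85 mm) begins 54 mm behind the grasp point. The pads swing forward as they close: fully open they stand 13 mm farther back than shut.
Start: joints at [-74.909, 7.471, 85.268, -0, 87.261, -4.893], TCP at [205.082, -563.867, 231.292] pointing down, gripper open.
Joint ranges: [-169.43, 169.43], [-51.17, 129.36], [1.28, 143.12], [-76.62, 256.62], [0, 156.53], [-152.29, 152.29]. Speed limits (degrees/s): [136.94, 136.94, 159.86, 180, 180, 180].

INTERFACE

Orientations are given as [roll, pitch, yaw] about the fixed x, y, z axes, in that order (R = Rz(yaw) Ry(pitch) Rx(roll)).
In Python, from bench import r gives the robot as it stands. The module is installed in compiled form; this text tells all that it offers.
- The arm moves only by the tool servo_tool, never from a script. Its argument "commands" is a list that holds one entry, the list of rows, each a list of 7 numbers: the closure in counts, from 0 (fully open) to 255 (shut), then the shift along the tool's x, y, z in cm, then the turn, a rotation vector about the tool's x, y, z in degrees. A call has 1 to 8 rows; each row is the pose to reach, as a shift and turn from the pose commanded when the call began, along the tool's axes at that moment; what a row does not reach only later rows make up. A row lasts 1/10 s, in which the tool goes at most 50 mm and 8.59 degrees, less where a joint would pass 70% of its speed; a pose out of reach is approached as far as the arm can. A call with a gripper value outside its range is refused whole. The fingers move at their own pace and stop on an object; "force" is the grip in N (left out, the last holds). Time passes only in rows, so rows that repeat a pose let the fingers close. It gives the time, the measured TCP pose, the force and the opening at its end, in the units of the state.
- r.sense(): the state, without advancing time (a new reading comes with each control period).
- r.snapshot(name): name is "side" or "top"; returns (picture, depth): 384x512x3 uint8, red, green, blue; 384x512 float32, mm along the optical axis (not along the pixel's ray), 0 where there is no reading.
- r.calibration(name): a dict with "fx", "fy", "cx", "cy" (pixels), "pose" (4x4, takes a point from camera to world coordinates). Camera axes: x right, y down, z forward; pixel columns grow to the right and rows downward; lengths in mm; the calibration is good to about 2 mm. A picture is of the moment at which its call begins. calibration takes no time and is no camera call.
- r.hand_in(): hands the job in, once; it reports no verdict.
The state is a dict: "time": time; "joint_pos": joint angles; "qd": joint speeds; "joint_efforts": joint torques, N m; "tool_pos": TCP position; "tcp_rot": TCP orientation; "ft_force": force on the tool from outside, world axes, zero at the start; "wrist_torque": the same for the moment, N m; "finger_gap": finger opening in mm.
Only numpy, scipy, OpenCV 4.12 (cv2) and the standard library are available. Lean on these libraries where they do the work, as an engineer would, in place of code of your own. Each camera call takes 0.05 s, during which the arm holds its last target.

## Working session

There is one attempt and no reset: what is moved stays moved. The work goes in short steps, Python scripts to look and compute and a tool call to move; the robot and the scene stay as the last step left them, time stands still between calls to the robot, and variables do not carry over. Pictures are saved under pics/ and viewed, and the job is handed in when it is done.

Besides the shell and the picture viewer there is one more tool, called after "Call:" as name(argument=value, ...) on one line, values as JSON. servo_tool: Moves the arm, as the interface text tells. Its arguments: {"type":"object","properties":{"commands":{"type":"array","items":{"type":"array","items":{"type":"array","items":{"type":"number"}}}},"force":{"type":"number"}},"required":["commands"]}

```bash
mkdir -p pics; cat > h.py <<'E'
import numpy as np, cv2
from bench import r
def snap(n,f):
    p,d=r.snapshot(n); cv2.imwrite(f'pics/{f}.png',p[:,:,::-1]); np.savez(f'pics/{f}.npz',p=p,d=d); return p,d
def ray(n,u,v,z):
    c=r.calibration(n);P=np.array(c['pose']);d=P[:3,:3]@np.array([(u-c['cx'])/c['fx'],(v-c['cy'])/c['fy'],1]);o=P[:3,3]
    return o+d*(z-o[2])/d[2]
def proj(n,X):
    c=r.calibration(n);P=np.array(c['pose']);q=P[:3,:3].T@(np.array(X)-P[:3,3]);return c['fx']*q[0]/q[2]+c['cx'],c['fy']*q[1]/q[2]+c['cy']
def cloud(n,d):
    c=r.calibration(n);P=np.array(c['pose']);v,u=np.indices(d.shape)
    q=np.stack([(u-c['cx'])/c['fx']*d,(v-c['cy'])/c['fy']*d,d],-1)
    return q@P[:3,:3].T+P[:3,3]
E
python3 - <<'E'
from h import *
np.set_printoptions(precision=2,suppress=True)
print(r.sense())
for n in('side','top'):
    snap(n,n+'0');print(n,r.calibration(n))
E
```

```text
{'time': 0.0, 'joint_pos': array([-74.91,   7.51,  85.33,   0.  ,  87.26,  -4.89]), 'qd': array([-0.07, -0.08, -0.  ,  0.17,  0.  , -0.11]), 'joint_efforts': array([  0.  , -56.94, -50.06,  -0.  ,   0.01,  -0.  ]), 'tool_pos': array([ 204.95, -563.32,  230.25]), 'tcp_rot': array([174.58,  89.89, 104.57]), 'ft_force': array([-1.02, -0.77,  0.2 ]), 'wrist_torque': array([ 0.01, -0.03, -0.02]), 'finger_gap': 85.04971773124555}
side {'fx': 490.2391907261062, 'fy': 490.2391907261062, 'cx': 260.36597040105767, 'cy': 196.20555125527713, 'pose': array([[  -0.95,   -0.18,    0.25,  184.56],
       [  -0.31,    0.52,   -0.79, 1135.39],
       [   0.01,   -0.83,   -0.55,  828.69],
       [   0.  ,    0.  ,    0.  ,    1.  ]])}
top {'fx': 443.65859606867224, 'fy': 443.65859606867224, 'cx': 250.1253303099155, 'cy': 185.03956895201716, 'pose': array([[   0.  ,   -0.99,    0.14,  335.22],
       [  -1.  ,   -0.  ,    0.  ,    4.11],
       [  -0.  ,   -0.14,   -0.99, 1670.63],
       [   0.  ,    0.  ,    0.  ,    1.  ]])}
```

View pics/side0.png

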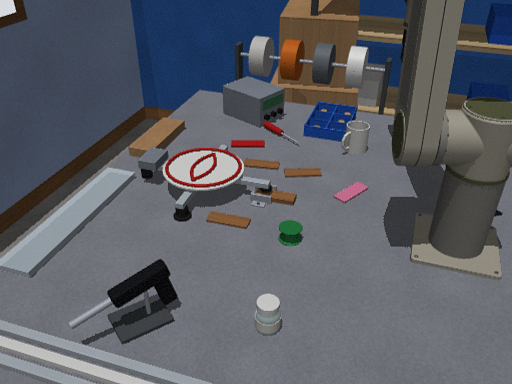

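View pics/top0.png

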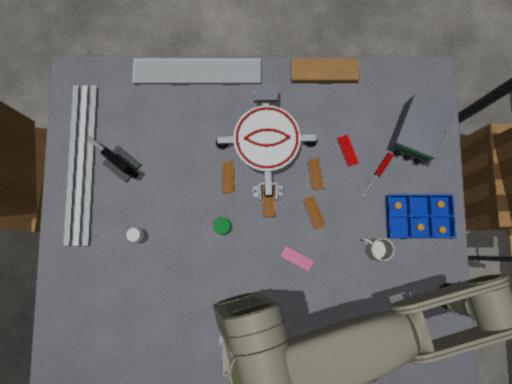

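Side view: the sign is at about (204,170), and the guide with home packing is at (262,197). Loose wooden pieces lie at (229,220), (262,164) and (303,173). The red and pink decoys are at (248,144) and (351,192). Top view: loose wood at (228,177), (316,174) and (314,212), with the home packing at (268,203). Next I'll measure these.

```bash
python3 - <<'E'
from h import *
np.set_printoptions(precision=1,suppress=True)
for n in('top','side'):
    z=np.load(f'pics/{n}0.npz');p,d=z['p'],z['d']
    hsv=cv2.cvtColor(p,cv2.COLOR_RGB2HSV);C=cloud(n,d)
    m=cv2.inRange(hsv,(6,100,40),(18,255,255))
    k,l,s,c=cv2.connectedComponentsWithStats(m)
    for i in range(1,k):
        if s[i,4]<60 or s[i,4]>3000:continue
        mm=(l==i);q=C[mm&(d>0)]
        if len(q)==0: continue
        hz=np.median(q[:,2])
        if abs(hz)>60: continue
        cn=cv2.findContours(mm.astype(np.uint8),0,2)[0][0]
        # rectified rectangle on plane z
        W=np.array([ray(n,u,v,8)[:2] for u,v in cn[:,0]],np.float32)
        R=cv2.minAreaRect(W)
        er=cv2.erode(mm.astype(np.uint8),np.ones((3,3)))>0
        print(n,c[i],s[i,4],'z med',hz,np.percentile(C[er&(d>0)][:,2],[20,50,80]) if er.any() else '', 'rect',np.array(R[0]),np.array(R[1]),R[2],hsv[mm].mean(0))
p=np.load('pics/top0.npz')['p'];cv2.imwrite('pics/topz.png',cv2.resize(p[90:270,190:350,::-1],None,fx=4,fy=4,interpolation=cv2.INTER_CUBIC)[:600] if 0 else cv2.resize(p[120:260,200:350,::-1],None,fx=4,fy=4,interpolation=cv2.INTER_CUBIC))
p=np.load('pics/side0.npz')['p'];cv2.imwrite('pics/sidez.png',cv2.resize(p[130:260,150:340,::-1],None,fx=4,fy=4,interpolation=cv2.INTER_CUBIC))
E
```

```text
top [324.4  70. ] 1520 z med 34.550696593708835 [31.6 34.8 38.1] rect [1031.1 -284.5] [262.5  94.9] 89.9962158203125 [ 16.5 120.5 138.8]
top [315.1 173.9] 336 z med 8.39906735116108 [ 5.4  8.2 10.6] rect [ 618.6 -240.1] [117.3  41.5] 8.29494571685791 [ 15.1 151.1 135. ]
top [227.8 176.8] 332 z med 8.223374004787274 [ 5.2  8.4 11.7] rect [607.2  91.4] [116.5  41.5] 2.56868052482605 [ 15.2 152.2 137.2]
top [267.7 204.4] 261 z med 15.545276127963689 [13.1 15.6 19. ] rect [515.4 -59.7] [115.5  41.9] 2.958390712738037 [ 15.  148.4 132. ]
top [313.6 212.2] 345 z med 8.124359544158438 [ 5.1  8.2 11.5] rect [ 473.3 -231. ] [116.7  41.7] 21.275190353393555 [ 15.2 151.4 135.8]
side [261.1 163.5] 255 z med 7.281322567102507 [5.7 7.4 9. ] rect [ 619.9 -233.6] [118.2  49.1] 8.143601417541504 [ 13.7 148.9 121.9]
side [302.1 172.1] 274 z med 7.016125376020796 [5.7 7.3 8.7] rect [ 474.3 -224.6] [119.6  47.1] 23.121545791625977 [ 13.7 148.6 121.1]
side [280.2 196.3] 306 z med 14.990144979752472 [13.  15.2 16.9] rect [519.1 -60.9] [121.8  61.3] 2.267620801925659 [ 13.7 148.8 107.9]
side [228.1 219.3] 430 z med 7.206048980531136 [5.9 7.3 8.8] rect [610.1  98.1] [120.2  47.9] 1.3415374755859375 [ 13.7 147.9 123.3]
```

```bash
sleep 1
```

```text
(no output)
```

View pics/topz.png

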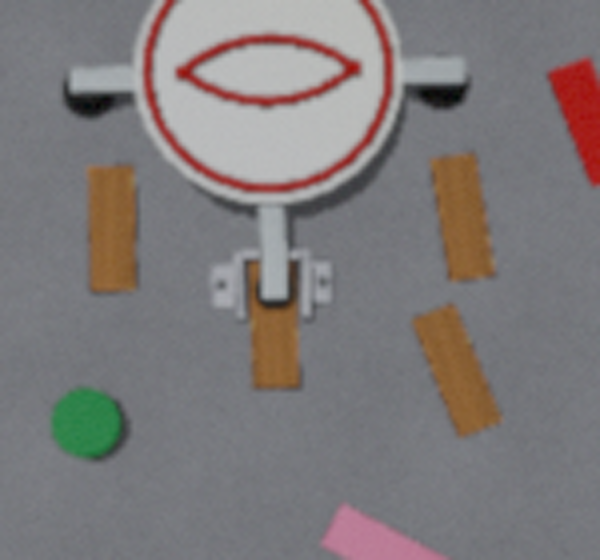

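View pics/sidez.png

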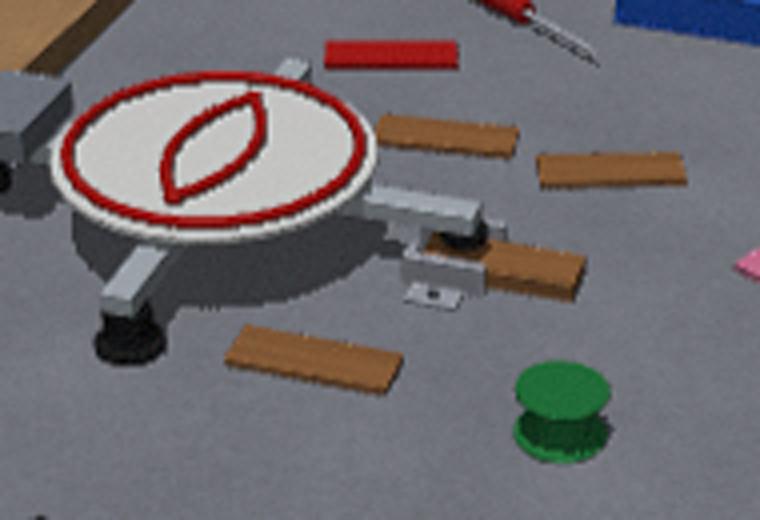

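The home packing is the block: its top is at z≈16, and the three loose pieces are at z≈8, so they are plates. I need one plate on top, and I'll use the near right one. Next I'll work out the guide axis.

```bash
cat >> h.py <<'E'
from scipy.spatial.transform import Rotation as Ro
def woodpca(n,f,box,z):
    p=np.load(f'pics/{f}.npz')['p'];hsv=cv2.cvtColor(p,cv2.COLOR_RGB2HSV)
    m=cv2.inRange(hsv,(6,100,40),(18,255,255));u0,v0,u1,v1=box
    v,u=np.nonzero(m[v0:v1,u0:u1]);W=np.array([ray(n,a+u0,b+v0,z)[:2] for a,b in zip(u,v)])
    c=W.mean(0);e=np.linalg.svd(W-c)[2][0];e*=np.sign(e[0]);t=(W-c)@e
    return c,np.degrees(np.arctan2(e[1],e[0])),t.min(),t.max(),W
def cmd(pos,yaw,cur=None):
    """tool shift cm + rotvec deg from cmd pose (default measured) to pointing down, tool y along? jaw z axis at yaw+90"""
    s=r.sense() if cur is None else cur
    R=Ro.from_euler('xyz',s['tcp_rot'],degrees=True)
    y=np.radians(yaw);best=None
    for sg in(1,-1):
        zc=sg*np.array([-np.sin(y),np.cos(y),0]);xc=np.array([0,0,-1.]);T=Ro.from_matrix(np.stack([xc,np.cross(zc,xc),zc],1))
        rv=np.degrees((R.inv()*T).as_rotvec())
        if best is None or np.linalg.norm(rv)<np.linalg.norm(best): best=rv
    return R.inv().apply(np.array(pos)-s['tool_pos'])/10,best
E
python3 - <<'E'
from h import *
np.set_printoptions(precision=1,suppress=True)
for nm,b,z in(('A',(300,190,330,232),8),('B',(300,150,330,195),8),('L',(215,155,240,198),8),('blk',(255,196,285,225),16)):
    c,a,t0,t1,W=woodpca('top','top0',b,z);print(nm,c,a,t0,t1)
# stand: light grey/white high points
d=np.load('pics/top0.npz');C=cloud('top',d['d']);p=d['p'].astype(int)
hsv=cv2.cvtColor(d['p'],cv2.COLOR_RGB2HSV)
m=np.zeros(p.shape[:2],bool);m[165:205,255:285]=True
m&=(hsv[...,2]>140)&(hsv[...,1]<60)&(C[...,2]>43)
v,u=np.nonzero(m);W=np.array([ray('top',a,b,55)[:2] for a,b in zip(u,v)])
for x in np.arange(520,620,8):
    q=W[(W[:,0]>=x)&(W[:,0]<x+8)]
    if len(q):print(x,len(q),q[:,1].min(),q[:,1].max(),q.mean(0))
q=W[W[:,0]<590];print(np.degrees(np.arctan(np.polyfit(q[:,0],q[:,1],1)[0])))
# sign red ring
m=cv2.inRange(hsv,(0,120,60),(5,255,255))[95:180,225:310]|cv2.inRange(hsv,(172,120,60),(180,255,255))[95:180,225:310]
cn=max(cv2.findContours(m,0,2)[0],key=len);e=cv2.fitEllipse(cn);print(e,ray('top',e[0][0]+225,e[0][1]+95,80))
# spool,jar,mug
for px,z in(((222,226),40),((134,235),75),((379,250),95)):print(ray('top',*px,z))
for pos,yaw in(((204.95,-563.3,230),21),):print(cmd(pos,yaw))
s=r.sense();print(Ro.from_euler('xyz',s['tcp_rot'],degrees=True).as_matrix())
E
```

```text
A [ 472.9 -231.3] 21.12840957648219 -57.92024384234772 58.81411833462337
B [ 618.5 -239.9] 8.008167579712815 -58.59821630458364 58.69992815910588
L [607.2  91.9] 1.2144059889155314 -58.20791790462153 57.73633322289199
blk [495.3 -60.6] 3.2657695319936946 -38.29671094728089 39.00117225058121
528 3 -58.64476386475858 -51.3080863461159 [535.7 -55. ]
536 12 -69.69438941391286 -51.324523345921705 [541.3 -60.5]
544 12 -69.73926454803139 -51.35742943760963 [548.7 -60.5]
552 12 -69.78419814846633 -51.39037838839736 [556.1 -60.6]
560 13 -69.82919032955294 -47.761937325957284 [563.7 -59.6]
568 13 -69.87424120592468 -47.79259480050565 [571.1 -59.7]
576 19 -88.3033974926168 -47.80793854102966 [579.1 -60.2]
584 16 -69.94192782563957 -47.85402989319344 [588.2 -58.9]
592 12 -66.34375784932435 -47.88480766837904 [597.1 -57.1]
600 12 -66.38666133255923 -47.91562570116557 [604.5 -57.1]
608 12 -66.42962098796775 -47.94648407059069 [612.  -57.2]
616 11 -66.45112191472238 -47.977382855899045 [619.3 -56.4]
0.42997970635968896
((41.62611389160156, 42.2969970703125), (59.342838287353516, 61.0549201965332), 93.36580657958984) [742.8 -53.7  80. ]
[419.4 110.   40. ]
[385.3 422.2  75. ]
[ 332.8 -445.9   95. ]
(array([ 0.,  0., -0.]), array([-1. , -0.1, -0. ]))
[[-0.   0.9  0.3]
 [ 0.   0.3 -0.9]
 [-1.   0.  -0. ]]
```

```bash
python3 - <<'E'
from h import *
np.set_printoptions(precision=2,suppress=True)
print(cmd((447.8,-240.8,70),21.2))
E
```

```text
(array([ 16.08,  33.84, -21.99]), array([-1.22, -0.1 , -0.01]))
```

Call:
servo_tool(commands=[[[60,0,4,-2.7,0,0,0],[60,0,8,-5.4,0,0,0],[60,0,12,-8,-1.2,0,0],[60,0,16,-10.6,-1.2,0,0],[60,0,20,-13.2,-1.2,0,0],[60,2,25,-16.4,-1.2,0,0],[60,5,29,-19,-1.2,0,0],[60,9,33.8,-22,-1.2,0,0]]], force=40)

```text
time: 0.9
tool_pos: [429.6, -264.9, 162.5]
tcp_rot: [33.8, 89.9, -35.0]
ft_force: [0.2, -0.7, -0.2]
finger_gap: 65.5
```

Call:
servo_tool(commands=[[[80,1,0,0,0,0,0],[80,3,0,0,0,0,0],[80,5,0,0,0,0,0],[80,7,0,0,0,0,0],[80,7,0,0,0,0,0]]])

```text
time: 1.4
tool_pos: [426.0, -265.2, 89.3]
tcp_rot: [-146.9, 89.7, 144.3]
ft_force: [-0.6, 0.3, 0.0]
finger_gap: 58.8
```

```bash
python3 - <<'E'
from h import *
np.set_printoptions(precision=2,suppress=True)
s=r.sense();print(s['tool_pos'],s['finger_gap']);print(cmd((447.8,-240.8,20),21.2))
snap('top','top1')
p,d=snap('side','side1');u,v=proj('side',s['tool_pos']);print(u,v)
u,v=int(u),int(v);cv2.imwrite('pics/s1z.png',cv2.resize(p[v-70:v+40,u-70:u+70,::-1],None,fx=5,fy=5,interpolation=cv2.INTER_CUBIC))
E
```

```text
[ 425.95 -265.2    89.29] 58.751449897310486
(array([ 6.93,  2.94, -1.45]), array([-0.03, -0.29,  0.19]))
321.34028550000176 146.7536288377737
```

View pics/s1z.png

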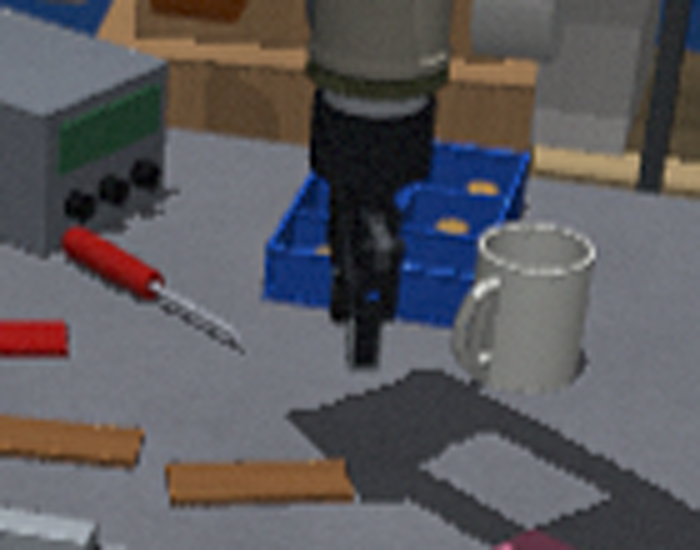

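Zoom: the gripper is edge-on above and just behind the plate (plate at zoom (260,480), finger tip at (363,365)). It needs about 33 mm of lateral correction.

Call:
servo_tool(commands=[[[80,0,2.94,-1.45,0,-0.3,0.2],[80,0,2.94,-1.45,0,-0.3,0.2],[80,3.5,2.94,-1.45,0,-0.3,0.2],[80,6.5,2.94,-1.45,0,-0.3,0.2],[80,6.5,2.94,-1.45,0,-0.3,0.2],[80,6.5,2.94,-1.45,0,-0.3,0.2]]])

```text
time: 2.1
tool_pos: [450.5, -242.7, 28.5]
tcp_rot: [32.5, 89.7, -36.4]
ft_force: [0.6, -0.5, 1.0]
finger_gap: 58.5
```

```bash
python3 - <<'E'
from h import *
np.set_printoptions(precision=2,suppress=True)
s=r.sense();print(s['tool_pos'],s['finger_gap'],s['ft_force']);print(cmd((447.8,-240.8,5),21.2))
snap('top','top2')
p,d=snap('side','side2');u,v=proj('side',s['tool_pos']);print(u,v)
u,v=int(u),int(v);cv2.imwrite('pics/s2z.png',cv2.resize(p[v-50:v+30,u-60:u+60,::-1],None,fx=6,fy=6,interpolation=cv2.INTER_CUBIC))
E
```

```text
[ 450.46 -242.71   28.53] 58.45380152842103 [ 0.59 -0.54  1.01]
(array([ 2.35, -0.19, -0.29]), array([-0.02,  0.29, -0.19]))
311.0545106208053 165.15373264111042
```

View pics/s2z.png

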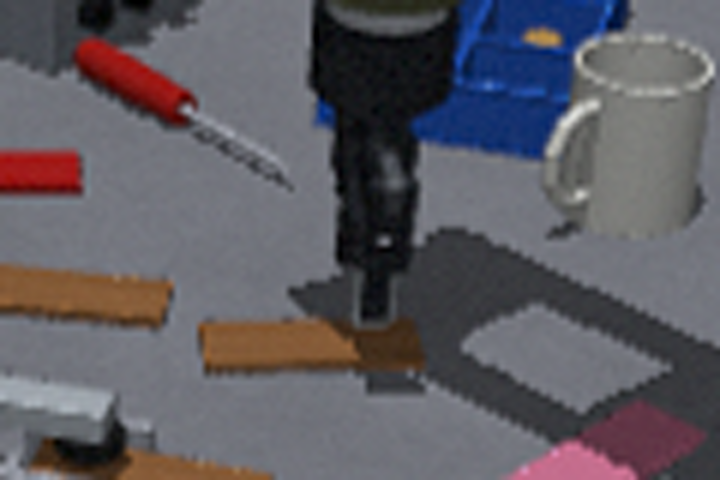

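The finger stands over the tail part of the plate, about 20 mm from its end. I'll descend.

Call:
servo_tool(commands=[[[80,1.2,-0.2,-0.2,0,0.3,-0.2],[80,2.0,-0.2,-0.2,0,0.3,-0.2],[80,2.5,-0.2,-0.2,0,0.3,-0.2],[80,2.5,-0.2,-0.2,0,0.3,-0.2],[80,2.5,-0.2,-0.2,0,0.3,-0.2]]])

```text
time: 2.7
tool_pos: [447.8, -241.1, 2.3]
tcp_rot: [-142.8, 90.0, 148.4]
ft_force: [-0.0, -0.3, 0.0]
finger_gap: 58.4
```

```bash
python3 - <<'E'
from h import *
np.set_printoptions(precision=2,suppress=True)
s=r.sense();print(s['tool_pos'],s['finger_gap'],s['ft_force']);print(cmd((447.8,-240.8,0),21.2))
p,d=snap('side','side3');u,v=proj('side',s['tool_pos']);print(u,v)
u,v=int(u),int(v);cv2.imwrite('pics/s3z.png',cv2.resize(p[v-50:v+30,u-60:u+60,::-1],None,fx=6,fy=6,interpolation=cv2.INTER_CUBIC))
E
```

```text
[ 447.82 -241.12    2.3 ] 58.44517472826729 [-0.05 -0.31  0.03]
(array([ 0.23,  0.01, -0.03]), array([-0.01, -0.03,  0.02]))
311.1846715204319 172.4191171465626
```

View pics/s3z.png

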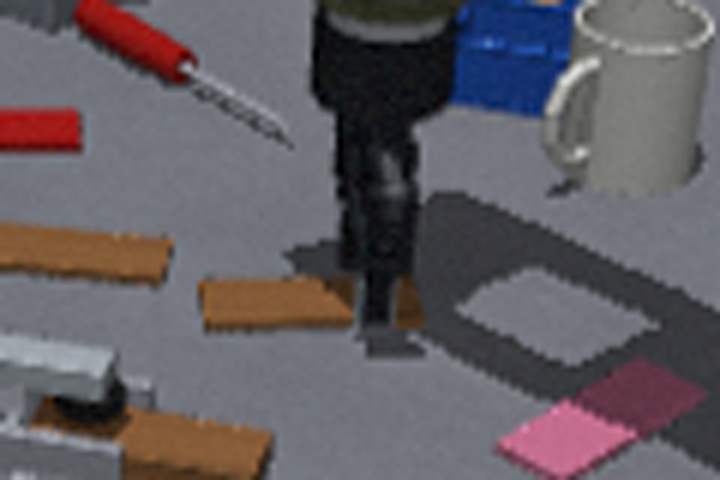

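The finger straddles the plate, with its tip a few mm above the bench. I'll go 3 mm lower and close.

Call:
servo_tool(commands=[[[80,0.3,0,0,0,0,0],[80,0.3,0,0,0,0,0],[160,0.3,0,0,0,0,0],[160,0.3,0,0,0,0,0],[160,0.3,0,0,0,0,0],[160,0.3,0,0,0,0,0],[160,0.3,0,0,0,0,0],[160,0.3,0,0,0,0,0]]], force=60)

```text
time: 3.55
tool_pos: [448.4, -241.5, -0.0]
tcp_rot: [34.6, 89.9, -34.2]
ft_force: [-0.5, -0.5, 6.1]
finger_gap: 42.1
```

Call:
servo_tool(commands=[[[160,-1,0,0,0,0,0],[160,-3,0,0,0,0,0],[160,-6,0,0,0,0,0],[160,-6,0,0,0,0,0],[160,-6,0,0,0,0,0],[160,-6,0,0,0,0,0]]])

```text
time: 4.15
tool_pos: [447.3, -240.7, 58.6]
tcp_rot: [-145.5, 89.9, 145.6]
ft_force: [-0.1, 0.8, -1.7]
finger_gap: 41.7
```

```bash
python3 - <<'E'
from h import *
np.set_printoptions(precision=2,suppress=True)
s=r.sense();print(s['tool_pos'],s['finger_gap'],s['ft_force'])
snap('top','top4')
p,d=snap('side','side4');u,v=proj('side',s['tool_pos']);print(u,v)
u,v=int(u),int(v);cv2.imwrite('pics/s4z.png',cv2.resize(p[v-50:v+30,u-60:u+60,::-1],None,fx=6,fy=6,interpolation=cv2.INTER_CUBIC))
C=cloud('side',d);hsv=cv2.cvtColor(p,cv2.COLOR_RGB2HSV);m=(cv2.inRange(hsv,(6,100,40),(18,255,255))>0);m[:, :u-45]=0;m[:,u+45:]=0;m[:v-25]=0;m[v+25:]=0
m&=(C[...,2]>40)&(C[...,2]<110)&(d>0)
q=C[m];print(len(q),q.mean(0));w=np.linalg.lstsq(np.c_[q[:,:2]-q.mean(0)[:2],np.ones(len(q))],q[:,2],rcond=None)[0];print('slopes,z',w)
E
```

```text
[ 447.26 -240.75   58.65] 41.72928665313137 [-0.09  0.82 -1.66]
312.51651864264863 157.512130497941
224 [ 480.48 -222.07   65.27]
slopes,z [ 0.01 -0.   65.27]
```

View pics/s4z.png

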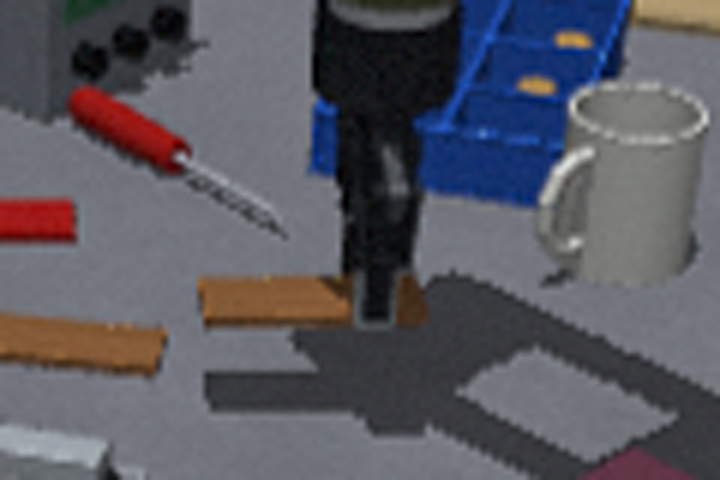

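The plate is held level at zoom (280,300), with the fingers at about (375,300). Now I'll check the in-hand offset from the top view.

```bash
python3 - <<'E'
from h import *
np.set_printoptions(precision=1,suppress=True)
p=np.load('pics/top4.npz')['p'];cv2.imwrite('pics/t4z.png',cv2.resize(p[150:260,230:370,::-1],None,fx=5,fy=5,interpolation=cv2.INTER_CUBIC))
u,v=proj('top',(472,-231,66));print(u,v)
c,a,t0,t1,W=woodpca('top','top4',(int(u)-22,int(v)-28,int(u)+22,int(v)+20),66);print(c,a,t0,t1,len(W),cv2.minAreaRect(W.astype(np.float32)))
for pos in((430,-62,60),):
  x,rv=cmd(pos,2.3);print(x,rv)
E
```

```text
315.7844526844664 211.11452154870685
[ 524.  -223.8] -9.073384189555181 -106.32144577450593 55.43583162885706 191 ((497.1636657714844, -221.76617431640625), (62.28075408935547, 161.7149200439453), 84.23172760009766)
[ -0.2   4.9 -17.3] [18.9 -0.1  0.1]
```

View pics/t4z.png

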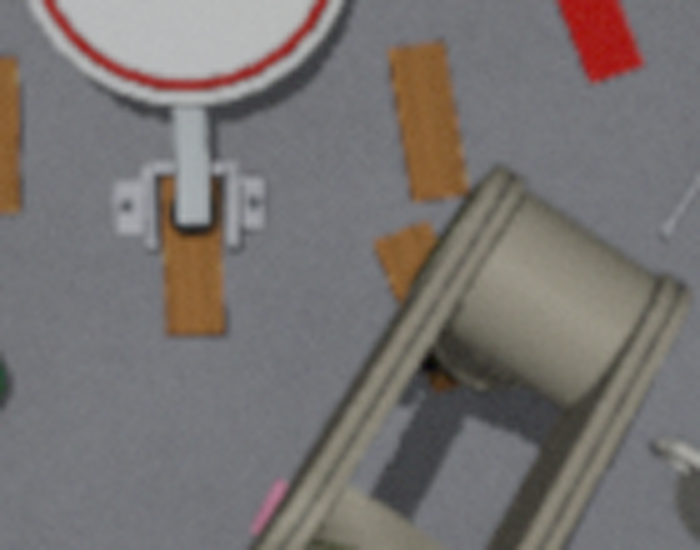

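Call:
servo_tool(commands=[[[160,0,1,-3.5,4,0,0],[160,0,2,-7.5,9,0,0],[160,0,3,-11.5,14,0,0],[160,0,4,-15,18.9,0,0],[160,0,4.5,-17.1,18.9,0,0],[160,0,4.5,-17.1,18.9,0,0],[160,0,4.5,-17.1,18.9,0,0]]])

```text
time: 4.95
tool_pos: [427.7, -65.3, 59.0]
tcp_rot: [-89.5, 89.9, -177.1]
ft_force: [0.3, -1.2, 0.2]
finger_gap: 41.7
```

```bash
cat > look.py <<'E'
from h import *
import sys
np.set_printoptions(precision=2,suppress=True)
k=sys.argv[1]
s=r.sense();print(s['time'],s['tool_pos'],s['tcp_rot'],s['finger_gap'],s['ft_force'])
p,d=snap('top','top'+k);cv2.imwrite(f'pics/t{k}z.png',cv2.resize(p[150:250,220:320,::-1],None,fx=6,fy=6,interpolation=cv2.INTER_CUBIC))
p,d=snap('side','side'+k);cv2.imwrite(f'pics/s{k}z.png',cv2.resize(p[140:240,220:350,::-1],None,fx=6,fy=6,interpolation=cv2.INTER_CUBIC))
E
python3 look.py 5
python3 - <<'E'
from h import *
print(cmd((427,-64.7,24),2.3))
E
```

```text
4.95 [427.75 -65.29  58.96] [ -89.5    89.94 -177.12] 41.65084485050011 [ 0.35 -1.19  0.22]
(array([ 3.52676075, -0.10325652, -0.1532721 ]), array([-0.02681607,  0.0098978 ,  0.0266036 ]))
```

View pics/t5z.png

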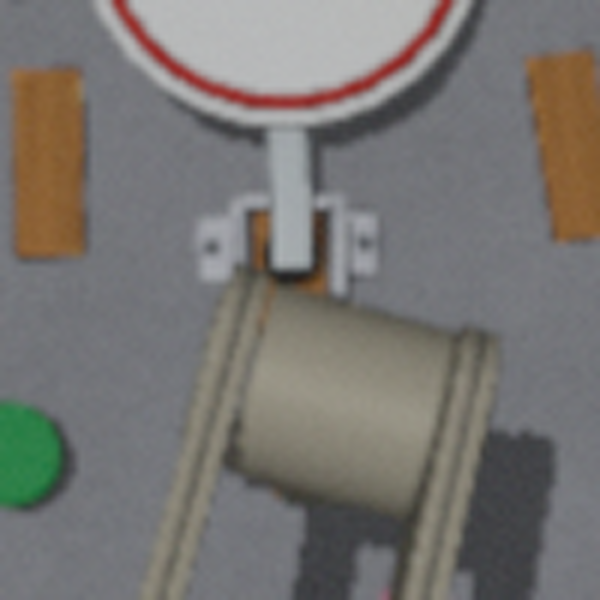

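View pics/s5z.png

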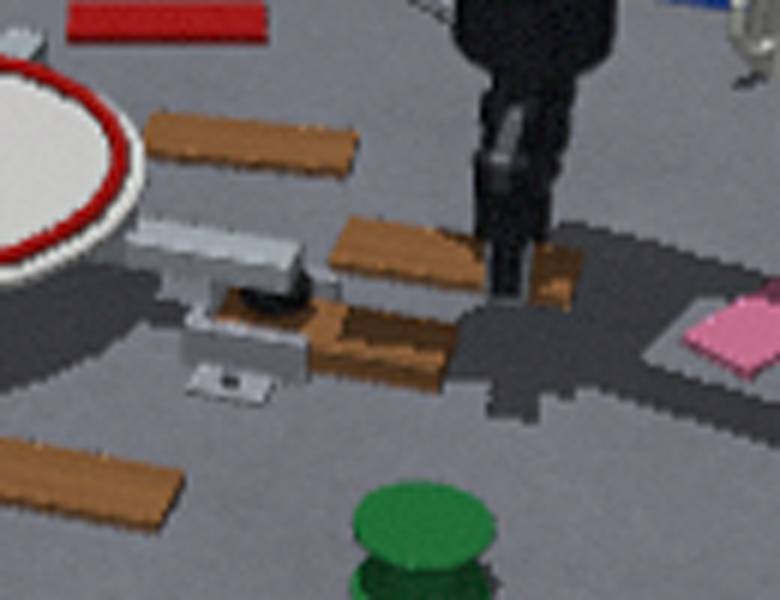

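Side zoom: the plate hovers above and behind the block, with its lead end at (335,245) before the foot at (275,290), in line with it. Lowering to just above the block.

Call:
servo_tool(commands=[[[160,1.5,-0.1,-0.1,0,0,0],[160,3,-0.1,-0.1,0,0,0],[160,3.7,-0.1,-0.1,0,0,0],[160,3.7,-0.1,-0.1,0,0,0],[160,3.7,-0.1,-0.1,0,0,0]]])

```text
time: 5.55
tool_pos: [427.3, -65.1, 22.8]
tcp_rot: [-85.2, 90.0, -173.0]
ft_force: [0.3, 0.9, -0.5]
finger_gap: 42.0
```

```bash
python3 look.py 6
python3 - <<'E'
from h import *
print(cmd((427,-64.7,17),2.3))
# in side view: lateral location of held plate and block, edges
E
```

```text
5.55 [427.27 -65.06  22.8 ] [ -85.24   89.99 -172.99] 42.000698225043195 [ 0.33  0.89 -0.51]
(array([ 0.63029113, -0.07699289, -0.03178708]), array([-0.03495719,  0.02205428, -0.06402882]))
```

View pics/s6z.png

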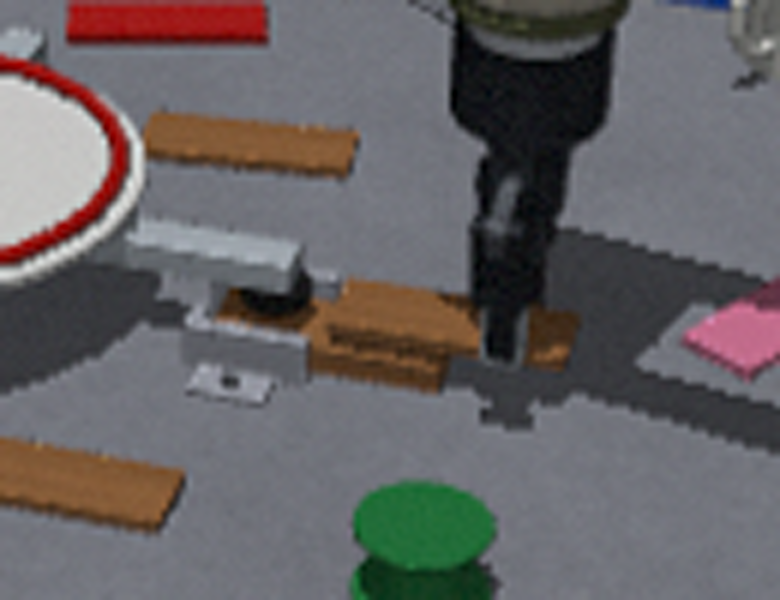

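Well aligned over the block. I'll lower gently until it touches.

Call:
servo_tool(commands=[[[160,0.3,0,0,0,0,0],[160,0.5,0,0,0,0,0],[160,0.6,0,0,0,0,0],[160,0.6,0,0,0,0,0],[160,0.6,0,0,0,0,0]]])

```text
time: 6.15
tool_pos: [427.1, -64.5, 16.5]
tcp_rot: [-118.0, 90.0, 154.3]
ft_force: [0.2, 0.0, -0.4]
finger_gap: 42.0
```

Call:
servo_tool(commands=[[[160,0.05,0,0,0,0,0],[160,0.1,0,0,0,0,0],[160,0.1,0,0,0,0,0],[160,0.1,0,0,0,0,0]]])

```text
time: 6.55
tool_pos: [427.2, -64.6, 15.7]
tcp_rot: [83.8, 90.0, -3.9]
ft_force: [-0.9, 1.0, 2.2]
finger_gap: 42.0
```

Call:
servo_tool(commands=[[[160,-0.03,0.3,0,0,0,0],[160,-0.03,0.8,0,0,0,0],[160,-0.03,1.4,0,0,0,0],[160,-0.03,2,0,0,0,0],[160,-0.03,2.5,0,0,0,0],[160,-0.03,3,0,0,0,0],[160,-0.03,3,0,0,0,0]]])

```text
time: 7.25
tool_pos: [458.3, -63.4, 16.0]
tcp_rot: [82.3, 89.9, -5.4]
ft_force: [1.7, -0.5, 1.8]
finger_gap: 41.7
```

```bash
python3 look.py 7
```

```text
7.25 [458.31 -63.42  16.02] [82.26 89.93 -5.44] 41.653698531269825 [ 1.7  -0.54  1.81]
```

View pics/s7z.png

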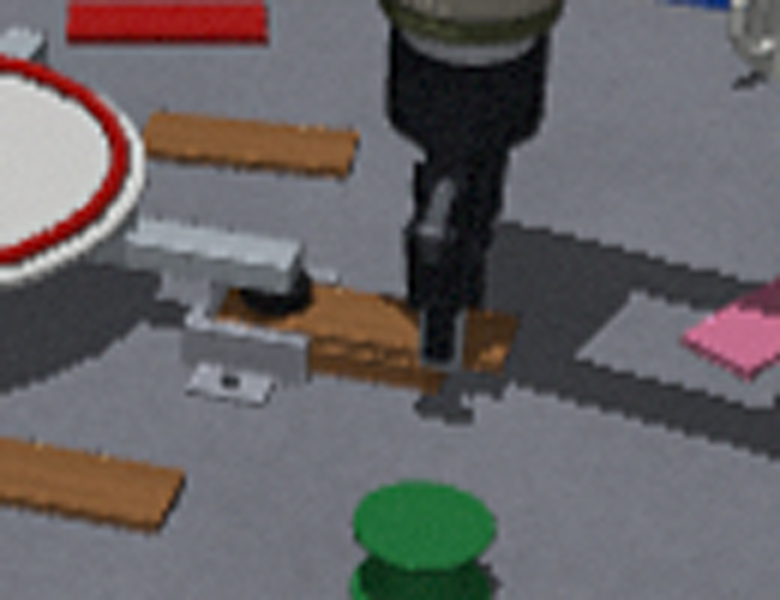

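The plate is entering under the foot with low force, so I'll continue.

Call:
servo_tool(commands=[[[160,0,0.4,0,0,0,0],[160,0,0.9,0,0,0,0],[160,0,1.4,0,0,0,0],[160,0,1.9,0,0,0,0],[160,0,2.2,0,0,0,0],[160,0,2.2,0,0,0,0]]])

```text
time: 7.95
tool_pos: [479.2, -62.6, 16.0]
tcp_rot: [-80.1, 90.0, -167.8]
ft_force: [-1.7, -0.4, 5.5]
finger_gap: 42.1
```

Call:
servo_tool(commands=[[[160,0,0.3,0,0,0,0],[160,0,0.5,0,0,0,0],[160,0,0.6,0,0,0,0],[160,0,0.6,0,0,0,0],[160,0,0.6,0,0,0,0]]])

```text
time: 8.45
tool_pos: [484.6, -62.3, 16.0]
tcp_rot: [-89.7, 89.9, -177.4]
ft_force: [-4.3, -1.0, 8.3]
finger_gap: 42.2
```

Call:
servo_tool(commands=[[[160,-0.04,0,0,0,0,0],[160,-0.04,0.2,0,0,0,0],[160,-0.04,0.3,0,0,0,0],[160,-0.04,0.3,0,0,0,0]]])

```text
time: 8.85
tool_pos: [488.3, -62.1, 16.1]
tcp_rot: [104.4, 90.0, 16.6]
ft_force: [0.7, -0.4, -0.7]
finger_gap: 41.8
```

```bash
python3 look.py 8
```

```text
8.85 [488.29 -62.08  16.08] [104.36  89.98  16.65] 41.760264849957146 [ 0.7  -0.42 -0.73]
```

View pics/s8z.png

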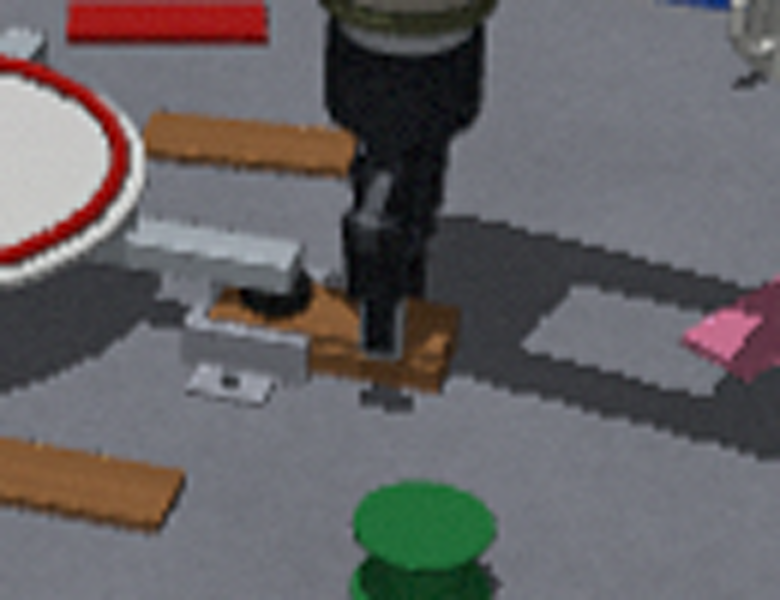

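View pics/t8z.png

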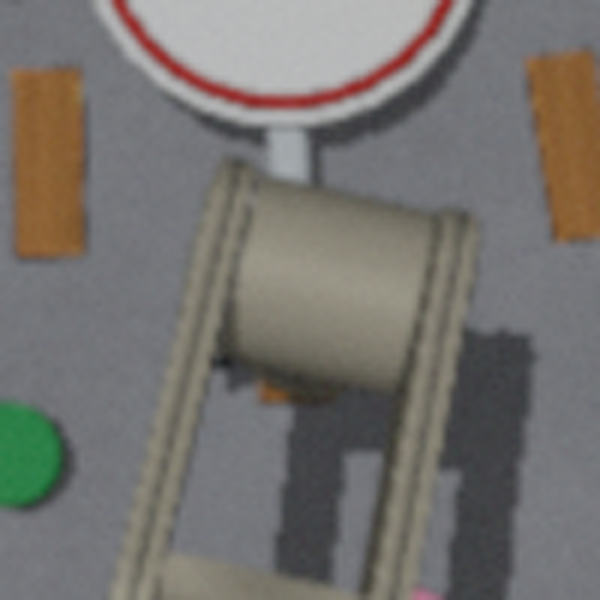

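The plate's tail is nearly flush with the block's tail at about (448,350). I'll push the last mm until it stops.

Call:
servo_tool(commands=[[[160,0,0.1,0,0,0,0],[160,0,0.2,0,0,0,0],[160,0,0.2,0,0,0,0],[160,0,0.2,0,0,0,0]]])

```text
time: 9.35
tool_pos: [488.9, -62.0, 16.0]
tcp_rot: [-95.3, 89.8, 176.9]
ft_force: [-6.0, 0.7, 5.8]
finger_gap: 41.9
```

Call:
servo_tool(commands=[[[160,0,0.1,0,0,0,0],[160,0,0.15,0,0,0,0],[160,0,0.15,0,0,0,0]]])

```text
time: 9.65
tool_pos: [488.9, -62.0, 16.0]
tcp_rot: [-94.1, 89.7, 178.2]
ft_force: [-15.6, -1.2, 15.0]
finger_gap: 42.1
```

It met the stop: the advance ended at 488.9 and the force rose to 15 N. I'll relieve the push and release.

Call:
servo_tool(commands=[[[160,-0.02,-0.3,0,0,0,0],[160,-0.02,-0.3,0,0,0,0],[80,-0.02,-0.3,0,0,0,0],[80,-0.02,-0.3,0,0,0,0],[80,-0.02,-0.3,0,0,0,0],[80,-0.02,-0.3,0,0,0,0]]])

```text
time: 10.25
tool_pos: [488.7, -62.1, 16.5]
tcp_rot: [89.9, 90.0, 2.2]
ft_force: [0.1, 0.4, -0.2]
finger_gap: 58.5
```

Call:
servo_tool(commands=[[[80,-1,0,0,0,0,0],[80,-4,0,0,0,0,0],[80,-8,0,0,0,0,0],[80,-8,-2,0,0,0,0],[80,-8,-7,0,0,0,0],[80,-8,-10,0,0,0,0],[200,-8,-10,0,0,0,0],[255,-8,-10,0,0,0,0]]])

```text
time: 11.05
tool_pos: [389.1, -66.3, 97.4]
tcp_rot: [73.3, 89.9, -14.5]
ft_force: [0.0, -0.5, 0.5]
finger_gap: 30.5
```

```bash
python3 look.py 9; python3 - <<'E'
from h import *
np.set_printoptions(precision=1,suppress=True)
p=np.load('pics/side9.npz')
C=cloud('side',p['d']);hsv=cv2.cvtColor(p['p'],cv2.COLOR_RGB2HSV);m=(cv2.inRange(hsv,(6,100,80),(18,255,255))>0)
m[:,:255]=0;m[:,300:]=0;m[:185]=0;m[215:]=0
m&=(C[...,2]>20);q=C[m];print(len(q),q.mean(0),q.min(0),q.max(0));print(np.linalg.lstsq(np.c_[q[:,:2]-q.mean(0)[:2],np.ones(len(q))],q[:,2],rcond=None)[0])
print(cmd((546,-60,100),2.3))
E
```

```text
11.05 [389.05 -66.34  97.4 ] [ 73.25  89.86 -14.5 ] 30.48386142746126 [ 0.04 -0.49  0.49]
230 [502.9 -57.5  23.7] [458.  -85.5  20. ] [577.4 -34.7  28.3]
[-0.   0.  23.7]
(array([-0.2, 15.6, -0. ]), array([-0. ,  0. , -0.1]))
```

View pics/s9z.png

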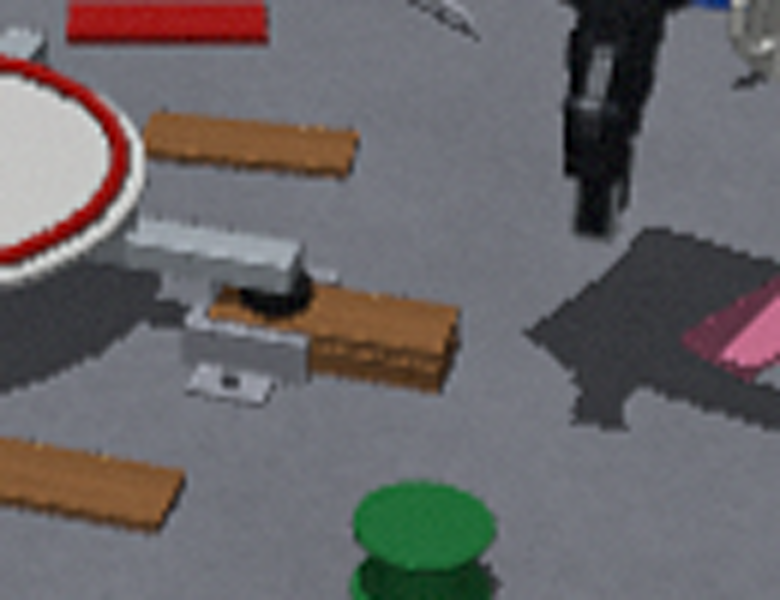

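View pics/t9z.png

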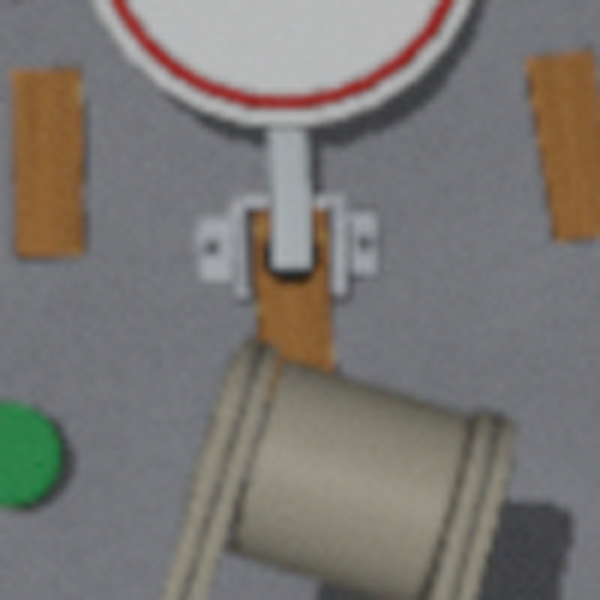

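The plate lies flat, with its tail flush with the block's tail (zoom (450,340)) and its top at about 23.7 mm. Now the press: move over the leg with the fingers shut.

Call:
servo_tool(commands=[[[255,0,3,0,0,0,0],[255,0,8,0,0,0,0],[255,0,12,0,0,0,0],[255,0,15.8,0,0,0,0],[255,0,15.8,0,0,0,0],[255,1.5,15.8,0,0,0,0],[255,3,15.8,0,0,0,0],[255,3,15.8,0,0,0,0]]])

```text
time: 11.95
tool_pos: [543.4, -59.3, 62.8]
tcp_rot: [-103.7, 89.7, 168.6]
ft_force: [0.1, -0.2, -0.4]
finger_gap: 0.4
```

```bash
python3 look.py 10
```

```text
11.95 [543.36 -59.31  62.76] [-103.66   89.67  168.61] 0.40511895530753955 [ 0.05 -0.17 -0.35]
```

View pics/s10z.png

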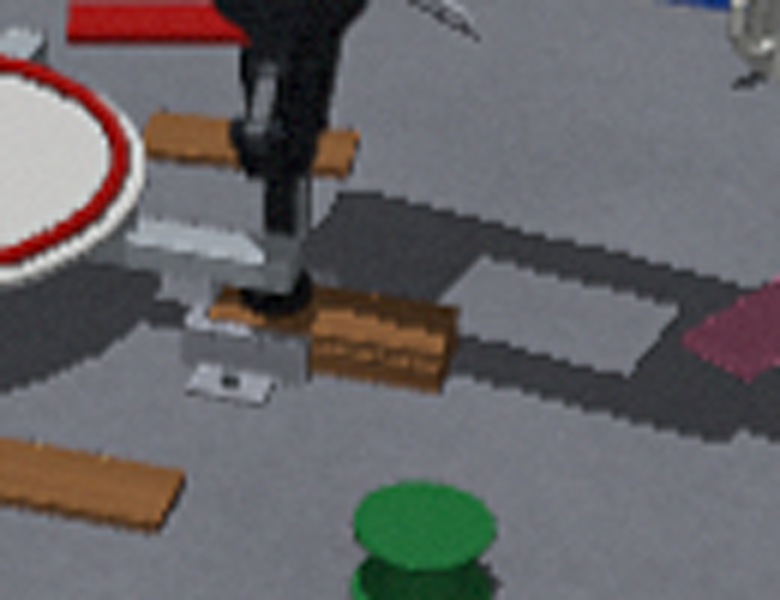

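The fingertips are above the leg end, at zoom (285,235). I'll go 3 mm farther on and press.

Call:
servo_tool(commands=[[[255,0,0.3,0,0,0,0],[255,0.3,0.3,0,0,0,0],[255,0.6,0.3,0,0,0,0],[255,0.9,0.3,0,0,0,0],[255,1.0,0.3,0,0,0,0],[255,1.0,0.3,0,0,0,0],[255,1.0,0.3,0,0,0,0]]])

```text
time: 12.75
tool_pos: [549.5, -59.7, 56.4]
tcp_rot: [-107.8, 90.0, 164.5]
ft_force: [0.2, 0.8, 0.5]
finger_gap: -0.1
```

Call:
servo_tool(commands=[[[255,0.1,0,0,0,0,0],[255,0.2,0,0,0,0,0],[255,0.2,0,0,0,0,0],[255,0.2,0,0,0,0,0]]])

```text
time: 13.15
tool_pos: [549.6, -59.7, 54.8]
tcp_rot: [69.4, 90.0, -18.3]
ft_force: [-2.0, 0.8, 3.9]
finger_gap: -0.2
```

Call:
servo_tool(commands=[[[255,0.1,0,0,0,0,0],[255,0.2,0,0,0,0,0],[255,0.3,0,0,0,0,0],[255,0.4,0,0,0,0,0],[255,0.4,0,0,0,0,0],[255,0.4,0,0,0,0,0],[255,0.4,0,0,0,0,0]]])

```text
time: 13.85
tool_pos: [549.4, -59.8, 53.0]
tcp_rot: [-75.2, 90.0, -162.9]
ft_force: [-16.0, 2.3, 28.1]
finger_gap: -0.0
```

28 N, and the leg gave only 2 mm. I'll hold briefly, then let go and retreat.

Call:
servo_tool(commands=[[[255,0,0,0,0,0,0],[255,0,0,0,0,0,0],[255,0,0,0,0,0,0],[255,-0.3,0,0,0,0,0],[255,-0.6,0,0,0,0,0],[255,-1.5,0,0,0,0,0],[255,-4,0,0,0,0,0],[255,-7,0,0,0,0,0]]])

```text
time: 14.65
tool_pos: [548.2, -59.4, 119.8]
tcp_rot: [-104.4, 89.8, 167.9]
ft_force: [-0.1, -0.5, 0.3]
finger_gap: 0.0
```

Call:
servo_tool(commands=[[[255,-4,0,0,0,0,0],[255,-8,0,0,0,0,0],[255,-8,-5,0,0,0,0],[255,-8,-10,0,0,0,0],[255,-8,-15,0,0,0,0],[255,-8,-15,0,0,0,0],[255,-8,-15,0,0,0,0]]])

```text
time: 15.35
tool_pos: [399.3, -65.8, 201.1]
tcp_rot: [73.4, 89.8, -14.4]
ft_force: [-0.2, -0.8, 0.5]
finger_gap: 0.0
```

```bash
python3 look.py 11; python3 - <<'E'
from h import *
np.set_printoptions(precision=1,suppress=True)
p=np.load('pics/side11.npz')
C=cloud('side',p['d']);hsv=cv2.cvtColor(p['p'],cv2.COLOR_RGB2HSV);m=(cv2.inRange(hsv,(6,100,80),(18,255,255))>0)
m[:,:255]=0;m[:,300:]=0;m[:185]=0;m[215:]=0
m&=(C[...,2]>20);q=C[m];print(len(q),q.mean(0));print(np.linalg.lstsq(np.c_[q[:,:2]-q.mean(0)[:2],np.ones(len(q))],q[:,2],rcond=None)[0])
print(woodpca('top','top11',(255,196,285,225),24)[:4])
a=np.load('pics/side0.npz');C0=cloud('side',a['d'])
m=np.zeros(C.shape[:2],bool);m[182:186,245:265]=1
print(C0[m][:,2].mean(),C[m][:,2].mean())
E
```

```text
15.35 [399.27 -65.77 201.1 ] [ 73.36  89.85 -14.4 ] 0.012443928045276735 [-0.18 -0.84  0.54]
234 [502.1 -52.1  26.9]
[-0.1  0.6 26.9]
(array([522.1, -63.6]), np.float64(76.4397379781992), np.float64(-20.897968725003015), np.float64(27.810461289260356))
48.135219102292524 48.292965567693344
```

View pics/s11z.png

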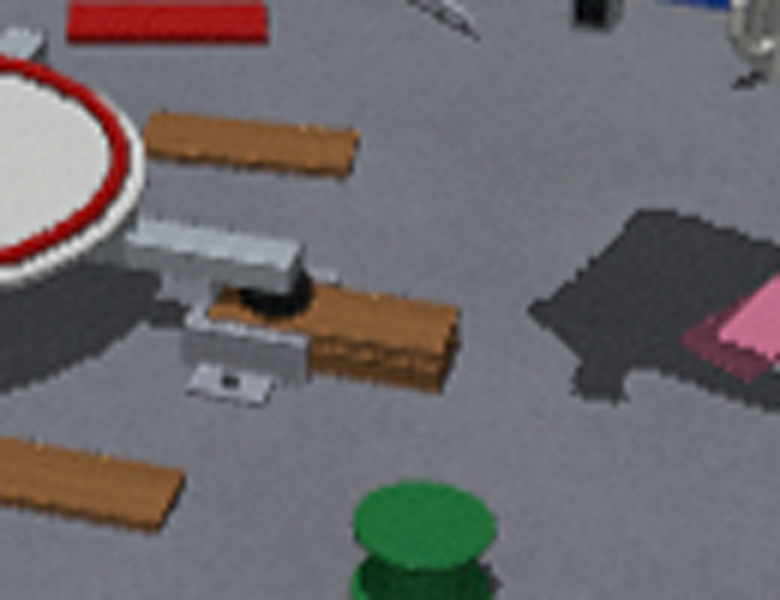

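View pics/t11z.png

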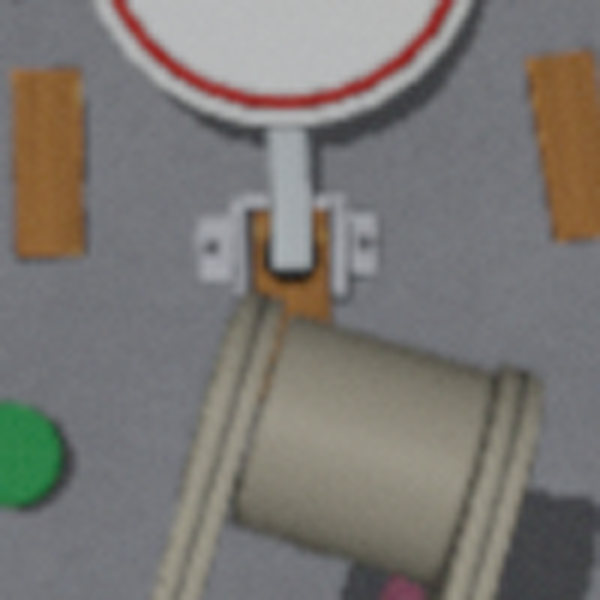

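The picture is unchanged from before the press. The plane fit jumped (26.9 against 23.7), so I'll check it with robust medians before handing in.

```bash
python3 - <<'E'
from h import *
np.set_printoptions(precision=1,suppress=True)
for k in('9','11'):
    p=np.load(f'pics/side{k}.npz');C=cloud('side',p['d'])
    print(k,[np.median(C[v-1:v+2,u-2:u+3,2]) for u,v in((277,191),(282,193),(287,193),(292,194))])
    hsv=cv2.cvtColor(p['p'],cv2.COLOR_RGB2HSV);m=(cv2.inRange(hsv,(6,100,80),(18,255,255))>0);m[:,:255]=0;m[:,300:]=0;m[:185]=0;m[215:]=0
    z=C[m][:,2];print(np.percentile(z,[5,50,95,100]))
E
python3 -c "
from h import *
r.hand_in()"
```

```text
9 [np.float64(23.286605914277743), np.float64(24.80809037627307), np.float64(23.42923505432293), np.float64(23.967958794054425)]
[ 7.  22.9 26.4 28.3]
11 [np.float64(24.02106917374465), np.float64(23.00233750109885), np.float64(23.92143478492187), np.float64(22.827109910173363)]
[  7.1  22.8  26.  828.7]
the job is handed in; nothing more can be done
```

The short foot now stands on 24 mm of packing: the thick block, which was already home under it, plus one thin plate on top. The job is handed in, and the simulator gave no verdict.

- **Plate:** I took the near-right plate and slid it in until it met the stop lips; the advance ended with about 15 N of push. Its tail is flush with the block's tail, and its top measures about 23–24 mm high, level.
- **Press test:** the leg took 28 N, held for over 0.3 s, and gave about 2 mm. I then let go and drew the arm clear; the leg was back at its starting height.
- **Bystanders:** the spool looked unmoved and the block stayed home against its stop. I did not re-measure the jar and mug at the end, but the arm recorded no contact near them.
- **Check that disagreed:** one plane fit after the press gave 26.9 mm, up from 23.7 mm. A pixel with no depth reading had thrown it off; the median heights agreed with those from before the press.
- **Check that failed:** the final top-view line fit was spoiled by the arm covering part of the plate. I judged the final alignment from the side picture, which matched the one before the press.

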